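# Open the test box to its interlock index and hold it

## Task

The lid of the test box is locked by a captive quarter-turn screw: release it with the flat-blade screwdriver from the rack, a quarter turn anticlockwise seen from above, and stand the screwdriver back in the hole it came from. Then raise the spring-closed lid by its bow handle until its pointer is level with the index tab clamped on the quadrant, and finish holding it still there by the handle, so that the interlock reading can be taken. Leave the index as it is set and everything else on the bench where it is.

Things in the scene. Friction and masses are not known exactly. Their poses are not given: they have to be found in the camera images.
- test_box: Aluminium test box, 200 mm (x) by 220 mm (y), fixed. Origin: centre of its underside. Lid hinged on its +x side (axis along y at x = 100, z = 84 mm), free edge on its -x side; shut lid's top 90 mm above the bench. At its -y end a steel quadrant (graduated arc band, 122 to 152 mm from the hinge axis, up to 64 degrees) stands beside the lid, its outer face 119 mm from the box's centre.
- lid (a joint): Lid angle: 0 shut, grows as the free edge rises, at most 1.05 rad. A spring closes it, so it falls shut when let go; together with its weight it pulls back with about 7 to 9 N along the handle's arc. While the screw is locked, a tongue under the lid lets it rise only about 1 degree.
- grip: Black plastic sleeve, 16 mm thick and 94 mm long, that turns freely on the bar of the lid's steel bow handle: the part to hold. Origin at its middle on its axis; its y runs along the bar, parallel to the lid's free edge. Its axis is 40 mm above the lid's top and 135 mm from the hinge axis along the lid; the bar's posts (12 mm thick) stand 110 mm apart.
- handle_bar (a point): Middle of the handle's bar, on its axis (same point as the sleeve's middle), with the lid's axes, which are parallel to the box's when the lid is shut; then it is 135 mm from the hinge axis and 46 mm above it.
- cam (a joint): Turn of the captive screw: 0 fully locked (starts at 0 to 0.15), grows anticlockwise seen from above, stop at 1.57 rad (slot parallel to the lid's free edge). The tongue is clear of its keeper beyond about 1.05 rad. It turns with a light friction of 0.05 Nm and stays where it is left.
- screw: Head of the captive screw: steel disc 25 mm across, 10 mm high, on the lid's centre line, 41 mm from the handle towards the free edge. Origin on its axis at the lid's top; x runs along the slot (locked: within 9 degrees of square to the free edge). Straight slot 5 mm wide, open at both ends, flared to about 9 mm at the top; its floor is 3 mm above the lid's top.
- slot (a point): Centre of the slot's floor, 3 mm above the lid's top, with the screw's axes (x along the slot).
- pointer (a point): Tip of the lid's pointer, a thin dark steel needle on the lid's -y end, in front of the quadrant's outer face, 140 mm from the hinge axis; moves with the lid.
- index_tip (a point): Tip of the index tab, a dark steel tab 7 mm wide with a round clamp nut, clamped on the quadrant: the point, 140 mm from the hinge axis, where the pointer's tip comes when the lid is at the set angle (25 to 46 degrees; it varies).
- index (a joint): Angle at which the index tab is clamped, on the same scale as the lid's angle: the lid's angle must come to this value. It stays put unless struck.
- rack: Bent sheet-steel screwdriver rack, 210 mm (its x) by 56 mm, fixed to the bench, top 85 mm above it. Three holes 21 mm across in a row along its x, 70 mm apart, the middle one in its centre. Each holds one upright driver, hanging by its collar; which driver is in which hole varies. Origin: centre of its underside.
- driver_grip (a point): Flat-blade screwdriver, middle of its handle, z up along the tool. Black flat-sided handle 30 (x) by 24 (y) by 66 mm high; under it a round collar 30 mm across, its underside 39 mm below this point, resting on the rack; a 10 mm shaft; a blade 14 mm wide (x), 2.5 mm thick (y), its end 114 mm below this point. About 150 g. The other two drivers have round handles.
- flat_driver: The same flat-blade screwdriver; origin at the middle of its blade's end, axes as above.
- driver_tip (a point): Middle of the flat-blade screwdriver's end.
- cross_grip (a point): The cross-head screwdriver in the rack, middle of its round tapered black handle (25 mm thick, top 66 mm above the rack). Not needed.
- nut_grip (a point): The nut driver in the rack, middle of its plain round black handle (22 to 25 mm thick, top 56 mm above the rack). Not needed.
- solder_reel: Reel of solder with green flanges, 60 mm across, 38 mm high. Origin under its centre. Not needed.
- loose_board: Green circuit board with parts on it, 70 x 100 mm, about 15 mm high, lying flat. Origin under its centre. Not needed.
- parts_bin: Small black two-part component bin, 90 x 70 x 30 mm. Origin under its centre. Not needed.
- flux_bottle: White flux bottle with black cap, 44 mm across, 95 mm high. Origin under its centre. Not needed.
- adapter_case: Black adapter case, 100 x 60 x 32 mm, lying flat. Origin under its centre. Not needed.
There are look-alikes about, which are no part of the job. Leave any turquoise or white look-alike of the flat_driver alone.

How it is judged:
By the outcome, as a careful person would: the job done as asked, in the order asked, and still so for the second after the job is handed in, while the arm keeps its last pose, push and grip.
It also fails if it takes over 66 s, if anything falls off the work surface, if the arm or the gripper's body presses on something with over 40 N, if the wrist force passes 120 N, or if a joint passes its speed limit or range.

## Robot

A 6-joint arm with a two-finger parallel gripper is mounted at the origin on the work surface. World frame = base frame: x ahead of the robot, y to its left, z up, the work surface at z = 0. Lengths are in m, angles in degrees, forces in N, time in s.
With the tool pointing down it reaches from about 0.35 to 0.875 m from the base axis. Payload 4.2 kg.
Tool frame: the origin (TCP) lies on the centre line of the jaws, within the pads' length; the fingertips stand 22 mm ahead of it and the grasp point (between the pads) lies 3 mm ahead of it (r.tcp_to_tips is the distance from the TCP to the fingertips, in m); z points along the fingers, y is the line along which they close (so a half turn about z gives the same grasp; the last joint's range is limited). The gripper opens to 87 mm and grips with 3 to 60 N. Pads are 19 mm wide; open, the fingers measure 117 mm over their backs; the gripper's body (75 mm by 190 mm) begins 51 mm behind the grasp point.
Start: joints at [86.551, 22.042, 0.453, 0, -68.411, -14.817], TCP at [0.196, 0.593, 0.245] pointing down, gripper open.
Joint ranges: [-179.83, 179.83], [-69.29, 118.12], [-61.27, 80.66], [-181.25, 117.63], [-171.15, -9.14], [-177.46, 177.46]. Speed limits (degrees/s): [159.86, 159.86, 180, 180, 180, 180].

## Interface

Orientations are given as a 3x3 rotation matrix whose columns are the frame's x, y, z axes.
In Python, from station import r gives the robot as it stands.
- The arm moves only by the tool apply_moves, never from a script. Its argument "plan" is a list of rows, each an object with "grip": the opening, from 0 (shut) to 1 (fully open); "offset": the shift along the tool's x, y, z in cm, a list of three; "spin": the turn about the tool's z in rad. A call has 1 to 5 rows; each row is the pose to reach, as a shift and turn from the pose commanded when the call began, along the tool's axes at that moment; what a row does not reach only later rows make up. A row lasts 1/10 s, in which the tool goes at most 50 mm and 8.59 degrees, less where a joint would pass 70% of its speed; a pose out of reach is approached as far as the arm can. A call with a gripper value outside its range is refused whole. The fingers move at their own pace and stop on an object; the grip force is fixed at half the most. Time passes only in rows, so rows that repeat a pose let the fingers close. It gives the time, the measured TCP pose, the force, the opening and the grip force at its end, in the units of the state.
- r.sense(): the state, without advancing time (a new reading comes with each control period).
- r.capture(name): name is "side" or "top"; returns a dict with "img" (480x640x3 uint8, blue, green, red), "depth" (480x640 float32, m along the optical axis (not along the pixel's ray), 0 where there is no reading), "mtx" (3x3 intrinsics, pixels), "R" (3x3) and "t" (3): a world point X has camera coordinates R X + t. Camera axes: x right, y down, z forward; pixel columns grow to the right and rows downward; lengths in m; the calibration is good to about 2 mm. A picture is of the moment at which its call begins.
- r.finish_job(): hands the job in; it is judged then, once.
The state is a dict: "time_s": time; "joints": joint angles; "joint_velocities": joint speeds; "effort": joint torques, N m; "tcp_pos": TCP position; "ee_rot": TCP orientation; "wrist_force": force on the tool from outside, world axes, zero at the start; "moment": the same for the moment, N m; "gripper_width": opening from 0.0 (shut) to 1.0 (fully open); "gripper_force": force on a finger pad.
Only numpy, scipy, OpenCV 4.12 (cv2) and the standard library are available. Lean on these libraries where they do the work, as an engineer would, in place of code of your own. Each camera call takes 0.05 s, during which the arm holds its last target. There are 200 camera calls.

## Working session

There is one attempt and no reset: what is moved stays moved. The work goes in short steps, Python scripts to look and compute and a tool call to move; the robot and the scene stay as the last step left them, time stands still between calls to the robot, and variables do not carry over. Pictures are saved under pics/ and viewed, at most 10 in all, crops included, and the job is handed in when it is done.

Besides the shell and the picture viewer there is one more tool, called after ">>>" as a command line: name --argument value ..., lists and objects as JSON in quotes. apply_moves: Moves the arm, as the interface text tells. Its arguments: {"type":"object","properties":{"plan":{"type":"array"}},"required":["plan"]}

```bash
mkdir -p pics; ls; python3 - <<'E'
from station import r
import cv2,numpy as np
for n in("top","side"):
    c=r.capture(n);cv2.imwrite(f"pics/{n}0.png",c["img"]);np.savez(f"{n}0.npz",**c)
    print(n,c["mtx"].round(1).tolist(),c["R"].round(3).tolist(),c["t"].round(3).tolist(),(-c["R"].T@c["t"]).round(3))
s=r.sense();print(s["tcp_pos"],s["ee_rot"],s["time_s"],r.tcp_to_tips)
E
```

```text
pics
top [[569.9, 0.0, 316.0], [0.0, 569.9, 234.2], [0.0, 0.0, 1.0]] [[-0.011, -1.0, -0.025], [-0.982, 0.016, -0.19], [0.19, 0.023, -0.981]] [-0.007, 0.582, 1.551] [ 0.276 -0.051  1.633]
side [[554.0, 0.0, 322.8], [0.0, 554.0, 241.0], [0.0, 0.0, 1.0]] [[0.722, -0.691, -0.014], [-0.445, -0.45, -0.774], [0.529, 0.566, -0.633]] [-0.447, 0.304, 1.011] [-0.076 -0.744  0.869]
[0.19572939 0.59304445 0.24356037] [[ 9.49565527e-01 -3.13568227e-01 -5.25206396e-04]
 [-3.13568652e-01 -9.49563625e-01 -1.90317390e-03]
 [ 9.80579759e-05  1.97187659e-03 -9.99998051e-01]] 0.1 0.022
```

View pics/top0.png

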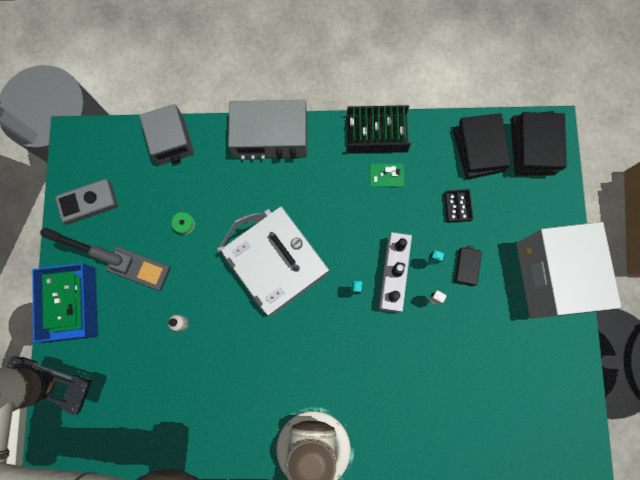

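View pics/side0.png

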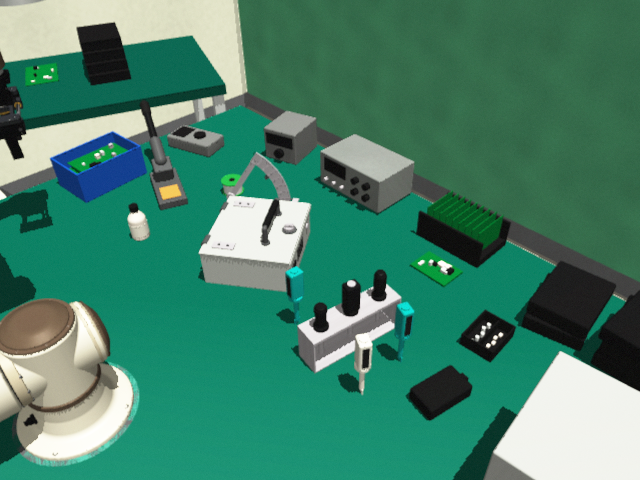

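```bash
python3 - <<'E'
import cv2,numpy as np
t=cv2.imread("pics/top0.png");s=cv2.imread("pics/side0.png")
a=cv2.resize(t[195:325,205:335],(500,500),interpolation=cv2.INTER_CUBIC)
b=cv2.resize(t[225:320,375:415],(210,500),interpolation=cv2.INTER_CUBIC)
cv2.imwrite("pics/c1.png",np.hstack([a,b]))
a=cv2.resize(s[145:295,195:345],(400,400),interpolation=cv2.INTER_CUBIC)
b=cv2.resize(s[255:375,285:415],(400,370),interpolation=cv2.INTER_CUBIC)
cv2.imwrite("pics/c2.png",np.hstack([a[:370],b]))
E
```

```text
(no output)
```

View pics/c1.png

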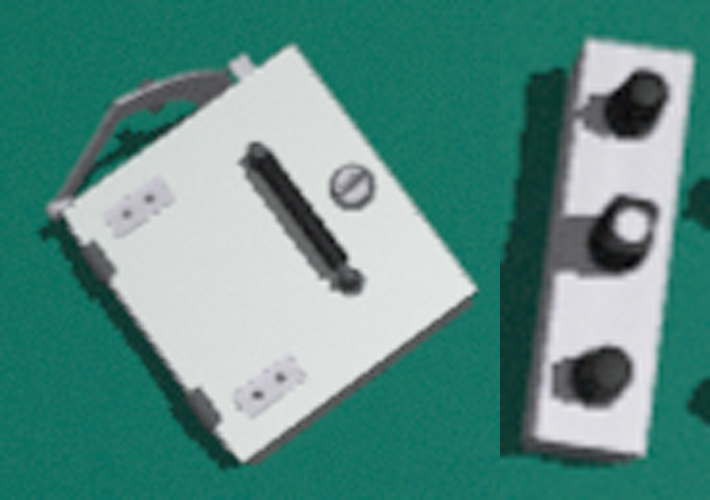

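View pics/c2.png

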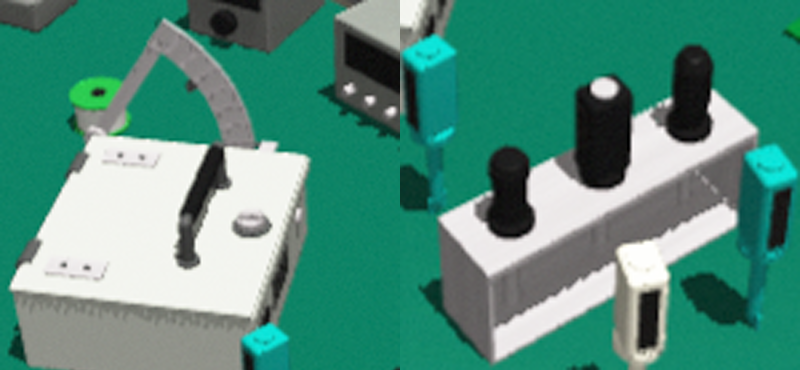

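```bash
cat >h.py <<'E'
import numpy as np,cv2
def ray(c,uv):
    uv=np.atleast_2d(np.asarray(uv,float))
    d=np.c_[uv,np.ones(len(uv))]@np.linalg.inv(c["mtx"]).T@c["R"]
    return -c["R"].T@c["t"],d
def onz(c,uv,z):
    o,d=ray(c,uv);return o+d*((z-o[2])/d[:,2])[:,None]
def onplane(c,uv,p,n):
    o,d=ray(c,uv);return o+d*(((p-o)@n)/(d@n))[:,None]
def proj(c,P):
    q=np.atleast_2d(P)@c["R"].T+c["t"];q=q@c["mtx"].T;return q[:,:2]/q[:,2:]
def cloud(c,m):
    v,u=np.nonzero(m&(c["depth"]>0));o,d=ray(c,np.c_[u,v]);return o+d*c["depth"][v,u][:,None]
E
python3 - <<'E'
from h import *
T=np.load("top0.npz");S=np.load("side0.npz");T=dict(T);S=dict(S)
hs=cv2.cvtColor(T["img"],cv2.COLOR_BGR2HSV)
roi=np.zeros((480,640),np.uint8);roi[195:325,222:335]=1
m=((hs[...,2]>170)&(hs[...,1]<60)).astype(np.uint8)*roi
m=cv2.morphologyEx(m,cv2.MORPH_OPEN,np.ones((7,7),np.uint8))
c=max(cv2.findContours(m,0,1)[0],key=cv2.contourArea)
P=onz(T,cv2.convexHull(c)[:,0],.09)[:,:2].astype(np.float32)
(cx,cy),wh,a=cv2.minAreaRect(P);print("lid",cx,cy,wh,a)
# depth heights
X=cloud(T,roi.astype(bool)&(m>0));print("lid z",np.percentile(X[:,2],[5,50,95]))
for nm,c,(y0,y1,x0,x1) in (("top",T,(225,320,375,415)),("side",S,(255,375,285,415))):
    k=np.zeros((480,640),bool);k[y0:y1,x0:x1]=1
    g=c["img"].max(2)
    X=cloud(c,k);h=X[X[:,2]>.1]
    print(nm,len(h))
    np.save(nm+"h.npy",h)
h=np.vstack([np.load("toph.npy"),np.load("sideh.npy")])
_,lab,cen=cv2.kmeans(h[:,:2].astype(np.float32),3,None,(3,50,1e-5),5,cv2.KMEANS_PP_CENTERS)
for i in range(3):
    p=h[lab.ravel()==i];print(cen[i],"ztop",np.percentile(p[:,2],98),len(p))
    q=p[(p[:,2]>.105)];print(cv2.minAreaRect(q[:,:2].astype(np.float32)))
i=np.argmax([np.percentile(h[lab.ravel()==k][:,2],98) for k in range(3)])
for nm in("top","side"):
    p=np.load(nm+"h.npy");p=p[np.linalg.norm(p[:,:2]-cen[i],axis=1)<.03]
    t=p[p[:,2]>.15];print(nm,"top face",len(t),t.mean(0))
    print((p[:,:2]*1e3).round().astype(int)[::4].tolist() if len(p)<400 else (p[:,:2]*1e3).round().astype(int)[::8].tolist())
# screw slot
g=cv2.cvtColor(T["img"],cv2.COLOR_BGR2GRAY)
print(g[234:252,288:306])
E
```

```text
lid 0.5086671113967896 0.10221458971500397 (0.2300012856721878, 0.20632486045360565) 35.82032012939453
lid z [0.0850106  0.09068535 0.09675912]
top 314
side 2409
[ 0.44312748 -0.34138876] ztop 0.15015726008017496 934
((0.44779151678085327, -0.3373885750770569), (0.035050202161073685, 0.13821393251419067), 88.58939361572266)
[ 0.40998617 -0.17254274] ztop 0.14953943259549193 762
((0.41427353024482727, -0.17404112219810486), (0.12936188280582428, 0.03357352688908577), 78.4586181640625)
[ 0.4899426  -0.24178304] ztop 0.16111038396691507 1027
((0.5016781687736511, -0.24057206511497498), (0.02728581242263317, 0.09923073649406433), 80.23945617675781)
top top face 79 [ 0.4730084  -0.23472263  0.15794174]
[[486, -228], [482, -227], [482, -238], [480, -224], [480, -235], [479, -245], [477, -227], [477, -238], [478, -249], [474, -227], [474, -237], [477, -223], [472, -229], [471, -239], [470, -222], [469, -231], [469, -243], [466, -228], [466, -239], [464, -227], [463, -236], [468, -222], [461, -242]]
side top face 116 [ 0.47087555 -0.23825201  0.15670684]
[[479, -226], [485, -231], [474, -233
[... 1550 characters left out ...]
155 109 170 221 222 222]
 [221 221 178 113 156 154 145 119 108 149 182 197 163 100 153 211 224 223]
 [221 221 178  92 149 159 124 122 154 183 196 195 161 103 163 215 224 223]
 [220 220 184  89  93 117 133 174 196 197 193 174 136 116 178 223 223 223]
 [222 222 199 130 103 120 162 190 189 185 168 124  91 127 189 223 223 223]
 [222 221 222 192 118 101 124 151 155 142 110  88 120 169 212 221 223 222]
 [220 221 221 212 175 132 100 101  97  94  95 127 181 216 224 224 224 223]
 [221 222 221 222 222 197 150 151 151 150 153 194 222 223 223 223 223 225]
 [214 221 220 222 222 221 220 222 221 222 223 223 223 224 222 223 224 223]
 [162 216 221 222 221 222 222 221 224 223 223 224 222 223 223 224 223 223]]
```

```bash
python3 - <<'E'
from h import *
T=dict(np.load("top0.npz"));S=dict(np.load("side0.npz"))
for c,(y0,y1,x0,x1) in ((T,(255,285,385,412)),(S,(270,320,335,370))):
    k=np.zeros((480,640),bool);k[y0:y1,x0:x1]=1
    v,u=np.nonzero(k);X=cloud(c,k)
    X=X[(X[:,2]>.15)&(X[:,2]<.17)]
    q=proj(c,X);P=onz(c,q,.157)[:,:2].astype(np.float32)
    print("topface",cv2.minAreaRect(P),len(P))
    X=cloud(c,k);X=X[(X[:,2]>.11)&(X[:,2]<.15)]
    if c is S:
        f=X[(X[:,0]>.462)&(X[:,0]<.477)&(X[:,1]<-.238)&(X[:,1]>-.256)]
        A=np.polyfit(f[:,0],f[:,1],1);print("face angle",np.degrees(np.arctan(A[0])),"y at .471",np.polyval(A,.471),len(f))
# rack
hs=cv2.cvtColor(T["img"],cv2.COLOR_BGR2HSV);roi=np.zeros((480,640),np.uint8);roi[225:320,375:418]=1
m=((hs[...,2]>170)&(hs[...,1]<60)).astype(np.uint8)*roi
P=onz(T,cv2.convexHull(np.argwhere(m)[:,::-1].astype(np.int32))[:,0],.085)[:,:2].astype(np.float32)
print("rack",cv2.minAreaRect(P))
# screw
g=cv2.cvtColor(T["img"],cv2.COLOR_BGR2GRAY)
w=(g<205).astype(np.uint8);w[:234]=0;w[252:]=0;w[:,:288]=0;w[:,303:]=0;w[:237,299:]=0
c=max(cv2.findContours(w,0,1)[0],key=cv2.contourArea);(e,ax,an)=cv2.fitEllipse(c);print("screw px",e,ax)
print("screw",onz(T,e,.095))
yy,xx=np.mgrid[:480,:640];rr=np.hypot(xx-e[0],yy-e[1])<4.6
k=rr&(g<150);P=onz(T,np.c_[xx[k],yy[k]],.096)[:,:2]
W=(150.-g[k]);mu=(P*W[:,None]).sum(0)/W.sum();C=((P-mu).T*W)@(P-mu);l,V=np.linalg.eigh(C);print("slot",mu,np.degrees(np.arctan2(*V[::-1,1])),l)
# lid lines: hull edges without quadrant area; use handle
hm=(g<90).astype(np.uint8);hm[:230]=0;hm[275:]=0;hm[:,:265]=0;hm[:,302:]=0
X=cloud(T,hm.astype(bool));X=X[X[:,2]>.115];print("handle",cv2.minAreaRect(X[:,:2].astype(np.float32)),np.median(X[:,2]))
cv2.imwrite("pics/c3.png",np.hstack([cv2.resize(S["img"][145:215,235:315],(560,490),interpolation=cv2.INTER_CUBIC),cv2.resize(T["img"][255:285,385:412],(200,490),interpolation=cv2.INTER_CUBIC)]))
E
```

```text
topface ((0.4690718352794647, -0.23357777297496796), (0.023753177374601364, 0.030409131199121475), 77.64344024658203) 107
topface ((0.4654417335987091, -0.2377949059009552), (0.02914605289697647, 0.03311815857887268), 75.32028198242188) 170
face angle -13.13596143370551 y at .471 -0.24618753294560633 100
rack ((0.4703843295574188, -0.23351925611495972), (0.05687817558646202, 0.20991137623786926), 80.67697143554688)
screw px (296.1083984375, 243.205810546875) (12.13979721069336, 12.780220031738281)
screw [[0.54986813 0.0392311  0.095     ]]
slot [0.54965529 0.03920407] 135.30494734604974 [0.01454957 0.04033713]
handle ((0.5241606831550598, 0.07094071060419083), (0.1199180856347084, 0.014036603271961212), 35.99348449707031) 0.13652211575825457
```

View pics/c3.png

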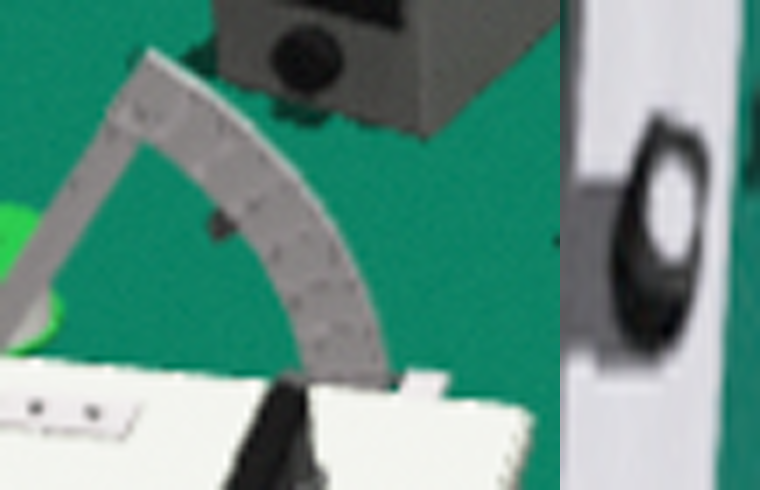

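```bash
cat >>h.py <<'E'
A=np.radians(125.9)   # box x axis
bx=np.array([np.cos(A),np.sin(A),0]);by=np.array([-np.sin(A),np.cos(A),0]);bz=np.array([0,0,1.])
SC=np.array([.5498,.0392,0])
O=SC+.076*bx
H=O+.1*bx+.084*bz
def lid(th,s,h,y):  # point at s from hinge along lid, h above hinge plane
    return H+y*by-bx*(s*np.cos(th)-h*np.sin(th))+bz*(s*np.sin(th)+h*np.cos(th))
def ang(c,uv,y):
    P=onplane(c,uv,H+y*by,by)-H
    return np.degrees(np.arctan2(P[:,2],-P@bx)),np.hypot(P[:,2],P@bx)
def mv(s,p,a):  # offset cm & spin for target TCP p with tool-x world angle a (deg)
    R=s["ee_rot"];o=R.T@(np.asarray(p)-s["tcp_pos"])*100
    d=(a-np.degrees(np.arctan2(R[1,0],R[0,0]))+180)%360-180
    return o.round(2),round(-np.radians(d),3)
E
python3 - <<'E'
from h import *
from station import r
S=dict(np.load("side0.npz"));g=S["img"].max(2)
print("O",O,"bar",lid(0,.135,.046,0))
print(g[170:184,260:276])
k=np.zeros(g.shape,bool);k[170:184,260:272]=g[170:184,260:272]<85
v,u=np.nonzero(k);print(u.mean(),v.mean(),len(u))
for y in(-.115,-.119,-.122,-.126):print(y,ang(S,[[u.mean(),v.mean()],[264,178],[269,176]],y))
# check quadrant geometry: predicted band top end 64deg inner/outer
for rad in(.122,.152):print(proj(S,lid(np.radians(64),rad,0,-.115)),proj(S,lid(np.radians(20),rad,0,-.115)))
s=r.sense();print(mv(s,[.470,-.2335,.25],-12.4),s["gripper_width"])
E
```

```text
O [0.5052357  0.10076316 0.        ] bar [0.52575873 0.07241171 0.13      ]
[[131 133 137 145 140 135 134 136 134 137 135 138 138 143 141 140]
 [131 129 135 133 132 136 137 135 135 137 137 137 142 140 137 130]
 [130 132 134 130 131 131 135 136 136 141 141 145 136 136 137 129]
 [133 133 133 132 131 133 133 138 141 141 133 132 126 133 136 135]
 [133 131 132 134 134 124 114 138 148 144 122 113 129 134 134 134]
 [133 134 133 131 122  90  69 116 142 140 128 126 132 136 136 135]
 [132 131 132 130 108  72  54  77 107 128 135 134 134 134 137 135]
 [132 132 131 130 102  74  55  55  72 121 137 135 136 136 137 138]
 [131 129 131 133 119  75  53  78 102 128 130 136 136 140 141 141]
 [130 131 130 133 133 102 100 112 128 133 135 136 140 140 135 142]
 [133 129 133 130 134 127 127 132 132 131 132 138 137 140 122 132]
 [131 131 130 131 131 132 133 131 130 134 131 133 137 129 115 131]
 [132 133 131 129 131 131 130 131 131 131 132 130 130 125 124 133]
 [132 131 131 132 130 131 130 131 132 134 132 131 131 133 134 136]]
266.1818181818182 176.8181818181818 11
-0.115 (array([33.90489357, 33.87092297, 33.21966393]), array([0.11757569, 0.11061913, 0.12526653]))
-0.119 (array([33.16041943, 33.07741411, 32.50551669]), array([0.11503865, 0.1080579 , 0.12277584]))
-0.122 (array([32.58022643, 32.45724066, 31.95066281]), array([0.11314911, 0.10615115, 0.12092079]))
-0.126 (array([31.77592963, 31.59498696, 31.18393021]), array([0.11064849, 0.10362899, 0.11846568]))
[[246.61483502 159.38646855]] [[273.78043804 185.77539791]]
[[250.88993074 149.78935638]] [[284.87113787 183.23568872]]
(array([51.96, 69.89, -0.5 ]), np.float64(-0.103)) 1.0036693745048497
```

>>> apply_moves --plan '[{"grip": 0.55,"offset": [0,0,0],"spin": 0},{"grip": 0.55,"offset": [0,0,-3],"spin": 0}]'

```text
time_s: 0.3
tcp_pos: [0.1951, 0.5911, 0.2697]
ee_rot: [[0.949, -0.314, -0.003], [-0.314, -0.949, -0.011], [0.001, 0.011, -1.0]]
wrist_force: [1.1, -0.2, -0.2]
gripper_width: 0.896
gripper_force: 0.0
```

>>> apply_moves --plan '[{"grip": 0.5,"offset": [15,20,0],"spin": 0},{"grip": 0.5,"offset": [15,20,0],"spin": 0},{"grip": 0.5,"offset": [15,20,0],"spin": 0},{"grip": 0.5,"offset": [15,20,0],"spin": 0},{"grip": 0.5,"offset": [15,20,0],"spin": 0}]'

```text
time_s: 0.8
tcp_pos: [0.2758, 0.3544, 0.2745]
ee_rot: [[0.95, -0.313, 0.0], [-0.313, -0.95, -0.0], [0.0, 0.0, -1.0]]
wrist_force: [1.5, 0.5, 0.8]
gripper_width: 0.523
gripper_force: 0.0
```

>>> apply_moves --plan '[{"grip": 0.5,"offset": [15,20,0],"spin": -0.1},{"grip": 0.5,"offset": [15,20,0],"spin": -0.1},{"grip": 0.5,"offset": [15,20,0],"spin": -0.1},{"grip": 0.5,"offset": [15,20,0],"spin": -0.1},{"grip": 0.5,"offset": [15,20,0],"spin": -0.1}]'

```text
time_s: 1.3
tcp_pos: [0.3553, 0.1176, 0.2749]
ee_rot: [[0.976, -0.216, 0.001], [-0.216, -0.976, 0.001], [0.001, -0.001, -1.0]]
wrist_force: [0.9, 0.9, 1.0]
gripper_width: 0.503
gripper_force: 0.0
```

>>> apply_moves --plan '[{"grip": 0.5,"offset": [15,20,0],"spin": 0},{"grip": 0.5,"offset": [15,20,0],"spin": 0},{"grip": 0.5,"offset": [15,20,0],"spin": 0},{"grip": 0.5,"offset": [15,20,0],"spin": 0},{"grip": 0.5,"offset": [15,20,0],"spin": 0}]'

```text
time_s: 1.8
tcp_pos: [0.4587, -0.1104, 0.2747]
ee_rot: [[0.976, -0.217, 0.001], [-0.217, -0.976, 0.0], [0.001, -0.0, -1.0]]
wrist_force: [1.3, 0.4, -0.1]
gripper_width: 0.499
gripper_force: 0.0
```

```bash
python3 - <<'E'
from h import *
from station import r
s=r.sense();print(s["time_s"],s["tcp_pos"],mv(s,[.470,-.2335,.25],-12.4),s["gripper_width"])
S=dict(np.load("side0.npz"));T=dict(np.load("top0.npz"))
# check box pose in both views
for nm,p in (("screw",lid(0,.176,.011,0)),("corner free -y",O-.1*bx-.11*by+.09*bz),("free +y",O-.1*bx+.11*by+.09*bz),("hinge -y",O+.1*bx-.11*by+.09*bz),("hinge +y",O+.1*bx+.11*by+.09*bz),("q64 out",lid(np.radians(64),.152,0,-.117))):
    print(nm,"side",proj(S,p).round(1),"top",proj(T,p).round(1))
E
```

```text
1.8 [ 0.45872818 -0.11039723  0.27470436] (array([ 3.78, 11.77,  2.47]), np.float64(-0.003)) 0.4985025404979768
screw side [[288.4 227.1]] top [[296.1 243.2]]
corner free -y side [[308.4 202.3]] top [[279.9 207.4]]
free +y side [[287.7 261.3]] top [[327.1 270.2]]
hinge -y side [[229.5 194.8]] top [[221.2 249.8]]
hinge +y side [[198.5 251.4]] top [[267.6 314.4]]
q64 out side [[251.1 149.4]] top [[231.4 223.7]]
```

>>> apply_moves --plan '[{"grip": 0.5,"offset": [1.3,4,0],"spin": 0},{"grip": 0.5,"offset": [2.6,8,0],"spin": 0},{"grip": 0.5,"offset": [3.8,11.8,0],"spin": 0},{"grip": 0.5,"offset": [3.8,11.8,0],"spin": 0}]'

```text
time_s: 2.2
tcp_pos: [0.4697, -0.2353, 0.2737]
ee_rot: [[0.975, -0.222, -0.001], [-0.222, -0.975, -0.0], [-0.001, 0.001, -1.0]]
wrist_force: [-1.2, 0.2, -1.0]
gripper_width: 0.499
gripper_force: 0.0
```

```bash
python3 - <<'E'
from h import *
from station import r
s=r.sense();print(s["time_s"],s["tcp_pos"],mv(s,[.470,-.2335,.124],-12.4),s["gripper_width"])
S=dict(np.load("side0.npz"));T=dict(np.load("top0.npz"))
def tri(us,ut):
    P=[c["mtx"]@np.c_[c["R"],c["t"]] for c in(S,T)]
    X=cv2.triangulatePoints(P[0],P[1],np.array(us,float)-[1,1.9],np.array(ut,float)-[.7,0]).ravel();X=X[:3]/X[3]
    d=X-H;return X.round(3),d@bx,d@by,d[2],np.degrees(np.arctan2(d[2],-d@bx)),np.hypot(d[2],d@bx)
print(tri([256.4,151.9],[235.7,221]))
# depth cloud of quadrant from both
for c,(y0,y1,x0,x1) in((S,(148,200,235,295)),(T,(208,252,215,275))):
    k=np.zeros((480,640),bool);k[y0:y1,x0:x1]=1
    d=cloud(c,k)-H;y=d@by;k=(y<-.105)&(y>-.13)&(d[:,2]>.02)
    a=np.degrees(np.arctan2(d[k,2],-d[k]@bx));R=np.hypot(d[k,2],d[k]@bx);q=R>.115
    print(k.sum(),np.percentile(y[k],[5,50,95]),"R",np.percentile(R,[1,5,50,95,99]),"a",np.percentile(a[q],[1,50,97,99,100]))
E
```

```text
2.2 [ 0.4697374  -0.23525302  0.27369622] (array([ 0.  , -0.19, 14.97]), np.float64(-0.008)) 0.49911672157901676
(array([0.587, 0.188, 0.22 ]), np.float64(-0.07747960053884857), np.float64(-0.11719235196525761), np.float64(0.13594282281535774), np.float64(60.3193438672487), np.float64(0.156472168690369))
778 [-0.11949435 -0.11578546 -0.11210127] R [0.02966083 0.04860665 0.13350562 0.15151659 0.15351193] a [ 8.98978757 36.01812434 59.27421756 60.13034276 61.15629225]
250 [-0.11757848 -0.11521621 -0.1138187 ] R [0.02706888 0.04107472 0.13473632 0.15472244 0.15756403] a [11.3085753  39.70238464 59.89391049 60.3109367  61.5658133 ]
```

>>> apply_moves --plan '[{"grip": 0.5,"offset": [0,-0.15,4.5],"spin": 0},{"grip": 0.5,"offset": [0,-0.15,9],"spin": 0},{"grip": 0.5,"offset": [0,-0.15,12],"spin": 0},{"grip": 0.5,"offset": [0,-0.15,14.7],"spin": 0},{"grip": 0.5,"offset": [0,-0.15,14.7],"spin": 0}]'

```text
time_s: 2.7
tcp_pos: [0.4673, -0.2289, 0.124]
ee_rot: [[0.976, -0.217, -0.009], [-0.217, -0.976, 0.002], [-0.009, -0.0, -1.0]]
wrist_force: [-0.8, -0.1, 0.6]
gripper_width: 0.5
gripper_force: 0.0
```

>>> apply_moves --plan '[{"grip": 0.1,"offset": [0,0,0],"spin": 0},{"grip": 0.1,"offset": [0,0,0],"spin": 0},{"grip": 0.1,"offset": [0,0,0],"spin": 0},{"grip": 0.1,"offset": [0,0,0],"spin": 0},{"grip": 0.1,"offset": [0,0,0],"spin": 0}]'

```text
time_s: 3.2
tcp_pos: [0.4712, -0.2304, 0.1293]
ee_rot: [[0.976, -0.217, 0.003], [-0.217, -0.976, -0.001], [0.003, 0.0, -1.0]]
wrist_force: [-0.6, 1.8, 6.5]
gripper_width: 0.275
gripper_force: 30.0
```

```bash
python3 - <<'E'
from station import r
import cv2
s=r.sense();print({k:s[k] for k in("time_s","tcp_pos","ee_rot","wrist_force","moment","gripper_width","gripper_force")})
c=r.capture("side");cv2.imwrite("pics/s1.png",cv2.resize(c["img"][170:380,250:440],(543,600)))
E
```

```text
{'time_s': 3.2, 'tcp_pos': array([ 0.4712299 , -0.23040604,  0.12929052]), 'ee_rot': array([[ 9.76251862e-01, -2.16614053e-01,  3.26398808e-03],
       [-2.16612010e-01, -9.76257289e-01, -9.71286048e-04],
       [ 3.39688637e-03,  2.41200793e-04, -9.99994201e-01]]), 'wrist_force': array([-0.56221577,  1.80702332,  6.51737961]), 'moment': array([0.22153886, 0.13903689, 0.02198469]), 'gripper_width': 0.275244878408573, 'gripper_force': 29.999631559476256}
```

View pics/s1.png

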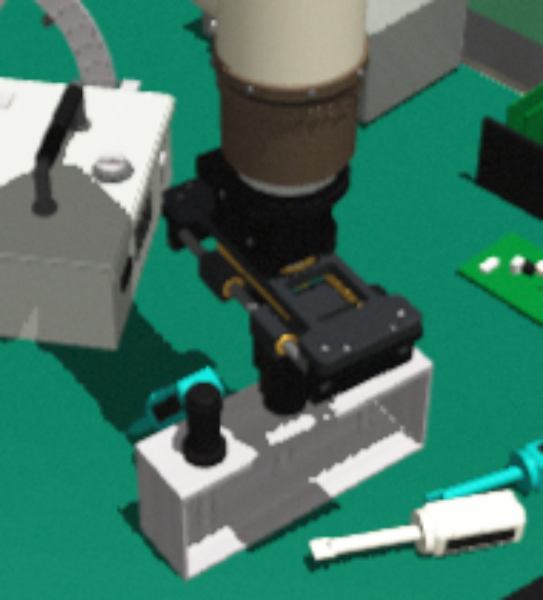

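>>> apply_moves --plan '[{"grip": 0.1,"offset": [0,0,-2],"spin": 0},{"grip": 0.1,"offset": [0,0,-6],"spin": 0},{"grip": 0.1,"offset": [0,0,-11],"spin": 0},{"grip": 0.1,"offset": [0,0,-15],"spin": 0},{"grip": 0.1,"offset": [0,0,-18],"spin": 0}]'

```text
time_s: 3.75
tcp_pos: [0.4703, -0.2301, 0.3104]
ee_rot: [[0.976, -0.217, 0.003], [-0.217, -0.976, -0.0], [0.003, -0.0, -1.0]]
wrist_force: [0.2, -0.2, -1.7]
gripper_width: 0.274
gripper_force: 30.0
```

>>> apply_moves --plan '[{"grip": 0.1,"offset": [0,0,0],"spin": 0},{"grip": 0.1,"offset": [0,0,0],"spin": 0},{"grip": 0.1,"offset": [0,0,0],"spin": 0}]'

```text
time_s: 4.05
tcp_pos: [0.4692, -0.2297, 0.3057]
ee_rot: [[0.976, -0.217, -0.003], [-0.217, -0.976, 0.002], [-0.004, -0.001, -1.0]]
wrist_force: [-0.3, -0.4, -1.9]
gripper_width: 0.274
gripper_force: 30.0
```

```bash
python3 - <<'E'
from h import *
from station import r
s=r.sense();print(s["tcp_pos"],s["ee_rot"].round(3).tolist(),s["wrist_force"],s["moment"],s["gripper_width"])
for nm in("side","top"):
    c=r.capture(nm);np.savez(nm+"1.npz",**c)
    p=proj(c,s["tcp_pos"]-[0,0,.119])[0];print(nm,p)
    if nm=="side":
        u,v=p.astype(int);cv2.imwrite("pics/s2.png",cv2.resize(c["img"][v-90:v+40,u-60:u+70],(600,600),interpolation=cv2.INTER_CUBIC))
print(mv(s,[.5498,.0392,.30],-46.5))
E
```

```text
[ 0.46919161 -0.22968878  0.30569743] [[0.976, -0.217, -0.003], [-0.217, -0.976, 0.002], [-0.004, -0.001, -1.0]] [-0.28778856 -0.39225041 -1.85391574] [ 0.01990259 -0.01024249  0.01453498] 0.27433275768350124
side [348.96157351 270.5884696 ]
top [399.52467548 266.46271517]
(array([  2.02, -28.  ,   0.58]), np.float64(0.592))
```

View pics/s2.png

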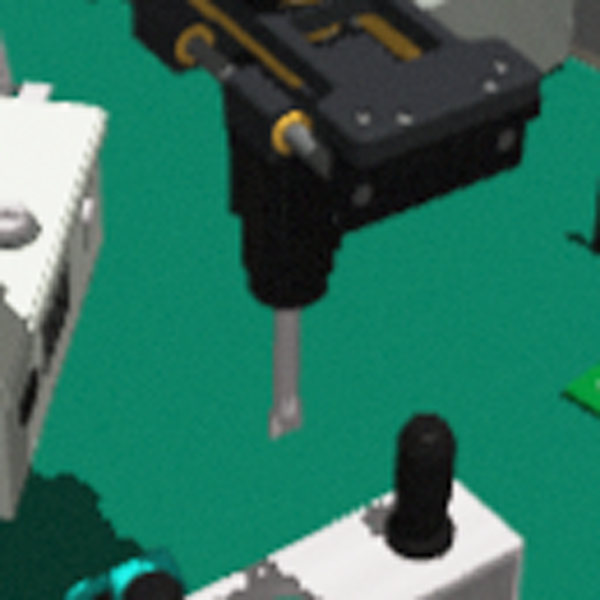

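>>> apply_moves --plan '[{"grip": 0.1,"offset": [0.3,-4,0],"spin": 0.12},{"grip": 0.1,"offset": [0.7,-8.5,0],"spin": 0.24},{"grip": 0.1,"offset": [1,-13,0],"spin": 0.36},{"grip": 0.1,"offset": [1.3,-17.5,0],"spin": 0.48},{"grip": 0.1,"offset": [1.6,-22,0],"spin": 0.59}]'

```text
time_s: 4.65
tcp_pos: [0.5334, -0.0172, 0.3064]
ee_rot: [[0.687, -0.727, -0.002], [-0.727, -0.687, -0.0], [-0.001, 0.002, -1.0]]
wrist_force: [1.1, -0.1, -1.3]
gripper_width: 0.273
gripper_force: 30.0
```

```bash
python3 - <<'E'
from h import *
from station import r
s=r.sense();print(s["tcp_pos"],mv(s,[.5498,.0392,.255],-46.5))
E
```

```text
[ 0.53340042 -0.01715282  0.30642104] (array([-2.96, -5.07,  5.14]), np.float64(-0.002))
```

>>> apply_moves --plan '[{"grip": 0.1,"offset": [-1.5,-2.5,1],"spin": 0},{"grip": 0.1,"offset": [-3,-5,3],"spin": 0},{"grip": 0.1,"offset": [-3,-5,5],"spin": 0},{"grip": 0.1,"offset": [-3,-5,5],"spin": 0},{"grip": 0.1,"offset": [-3,-5,5],"spin": 0}]'

```text
time_s: 5.15
tcp_pos: [0.5489, 0.037, 0.257]
ee_rot: [[0.69, -0.723, -0.002], [-0.723, -0.69, -0.001], [-0.0, 0.002, -1.0]]
wrist_force: [-0.2, 0.0, 0.6]
gripper_width: 0.273
gripper_force: 30.0
```

```bash
python3 - <<'E'
from h import *
from station import r
for i in range(4):
    s=r.sense();print(s["time_s"],s["tcp_pos"].round(4),mv(s,[.5498,.0392,.23],-46.5),s["joint_velocities"].round(2))
    c=r.capture("side") if i%2==0 else r.capture("top");np.savez(("side","top")[i%2]+"2.npz",**c)
    if i%2==0:S=c
    else:T=c
for nm,c in(("side",S),("top",T)):print(nm,"tip pred",proj(c,s["tcp_pos"]-[0,0,.121]),"screw pred",proj(c,lid(0,.176,.016,0)))
u,v=288,215;a=cv2.resize(S["img"][v-40:v+25,u-35:u+30],(520,520),interpolation=cv2.INTER_CUBIC)
cv2.imwrite("pics/s3.png",a)
E
```

```text
5.15 [0.5489 0.037  0.257 ] (array([-0.1 , -0.22,  2.7 ]), np.float64(0.003)) [-0.74 -1.42  1.8   0.4   0.15 -0.04]
5.2 [0.5494 0.0369 0.2581] (array([-0.14, -0.18,  2.81]), np.float64(0.003)) [-0.37 -1.06  0.91 -0.09  0.22 -0.02]
5.25 [0.5496 0.0369 0.2585] (array([-0.16, -0.17,  2.85]), np.float64(0.002)) [-0.27 -0.52  0.28 -0.18  0.06 -0.08]
5.3 [0.5496 0.0369 0.2588] (array([-0.16, -0.17,  2.88]), np.float64(0.002)) [-0.03 -0.22 -0.08 -0.19  0.19 -0.03]
side tip pred [[287.94764846 212.43026305]] screw pred [[288.2462391  225.33529945]]
top tip pred [[296.04236207 240.5125478 ]] screw pred [[296.01071122 242.91111971]]
```

View pics/s3.png

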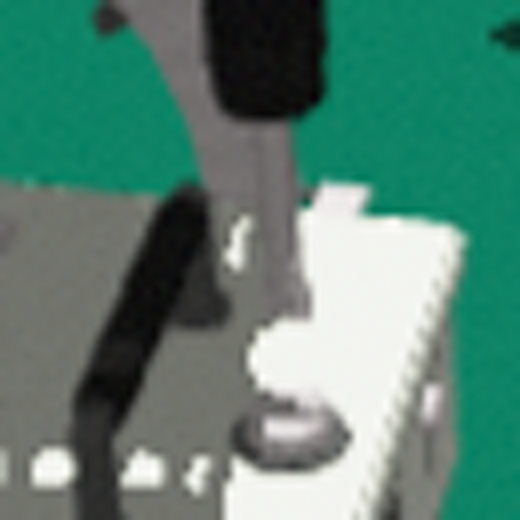

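>>> apply_moves --plan '[{"grip": 0.1,"offset": [-0.15,-0.17,1],"spin": 0},{"grip": 0.1,"offset": [-0.15,-0.17,2],"spin": 0},{"grip": 0.1,"offset": [-0.15,-0.17,3],"spin": 0},{"grip": 0.1,"offset": [-0.15,-0.17,3.5],"spin": 0},{"grip": 0.1,"offset": [-0.15,-0.17,3.5],"spin": 0}]'

```text
time_s: 5.85
tcp_pos: [0.5489, 0.0395, 0.2214]
ee_rot: [[0.69, -0.723, -0.002], [-0.723, -0.69, -0.001], [-0.001, 0.002, -1.0]]
wrist_force: [0.3, 0.0, -0.7]
gripper_width: 0.274
gripper_force: 30.0
```

>>> apply_moves --plan '[{"grip": 0.1,"offset": [0,0,0.2],"spin": 0},{"grip": 0.1,"offset": [0,0,0.4],"spin": 0},{"grip": 0.1,"offset": [0,0,0.4],"spin": 0}]'

```text
time_s: 6.15
tcp_pos: [0.5494, 0.0397, 0.2186]
ee_rot: [[0.69, -0.723, 0.001], [-0.723, -0.69, 0.0], [0.0, -0.001, -1.0]]
wrist_force: [0.8, 0.4, -1.5]
gripper_width: 0.276
gripper_force: 30.0
```

>>> apply_moves --plan '[{"grip": 0.1,"offset": [0,0,0.2],"spin": 0},{"grip": 0.1,"offset": [0,0,0.4],"spin": 0},{"grip": 0.1,"offset": [0,0,0.4],"spin": 0}]'

```text
time_s: 6.45
tcp_pos: [0.5496, 0.0397, 0.2157]
ee_rot: [[0.691, -0.723, 0.001], [-0.723, -0.691, -0.0], [0.001, -0.001, -1.0]]
wrist_force: [-1.3, 0.5, 3.9]
gripper_width: 0.273
gripper_force: 30.0
```

>>> apply_moves --plan '[{"grip": 0.1,"offset": [0,0,0.2],"spin": 0},{"grip": 0.1,"offset": [0,0,0.2],"spin": 0},{"grip": 0.1,"offset": [0,0,0.2],"spin": 0}]'

```text
time_s: 6.75
tcp_pos: [0.5497, 0.0396, 0.2151]
ee_rot: [[0.691, -0.723, 0.002], [-0.723, -0.691, -0.0], [0.002, -0.002, -1.0]]
wrist_force: [-3.7, 1.5, 10.2]
gripper_width: 0.273
gripper_force: 30.0
```

>>> apply_moves --plan '[{"grip": 0.1,"offset": [0,0,0],"spin": -0.1},{"grip": 0.1,"offset": [0,0,0],"spin": -0.2},{"grip": 0.1,"offset": [0,0,0],"spin": -0.3},{"grip": 0.1,"offset": [0,0,0],"spin": -0.4},{"grip": 0.1,"offset": [0,0,0],"spin": -0.4}]'

```text
time_s: 7.25
tcp_pos: [0.5502, 0.0391, 0.2152]
ee_rot: [[0.919, -0.395, 0.004], [-0.395, -0.919, -0.001], [0.004, -0.0, -1.0]]
wrist_force: [-2.0, -0.7, 9.1]
gripper_width: 0.272
gripper_force: 30.0
```

```bash
python3 - <<'E'
from h import *
from station import r
for i in range(2):
    s=r.sense();print(s["time_s"],s["tcp_pos"].round(4),s["wrist_force"].round(1),s["moment"].round(3))
    S=r.capture("side")
cv2.imwrite("pics/s4.png",cv2.resize(S["img"][190:250,255:320],(650,600),interpolation=cv2.INTER_CUBIC))
E
```

```text
7.25 [0.5502 0.0391 0.2152] [-2.  -0.7  9.1] [-0.4    0.541 -0.083]
7.3 [0.5502 0.0391 0.2152] [-1.7 -0.5  8.8] [-0.381  0.636 -0.114]
```

View pics/s4.png

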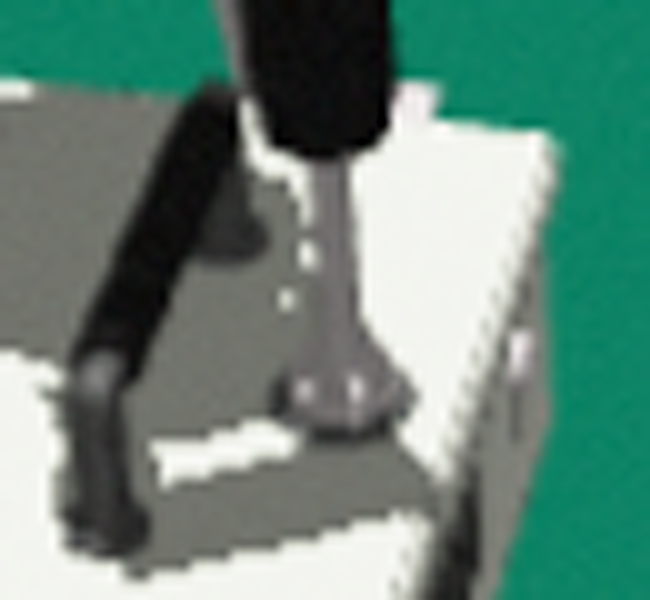

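>>> apply_moves --plan '[{"grip": 0.1,"offset": [0,0,0],"spin": -0.12},{"grip": 0.1,"offset": [0,0,0],"spin": -0.24},{"grip": 0.1,"offset": [0,0,0],"spin": -0.36},{"grip": 0.1,"offset": [0,0,0],"spin": -0.48},{"grip": 0.1,"offset": [0,0,0],"spin": -0.6}]'

```text
time_s: 7.85
tcp_pos: [0.5503, 0.0384, 0.2152]
ee_rot: [[0.981, 0.196, 0.003], [0.196, -0.981, -0.003], [0.003, 0.003, -1.0]]
wrist_force: [0.0, -3.0, 8.9]
gripper_width: 0.275
gripper_force: 30.0
```

>>> apply_moves --plan '[{"grip": 0.1,"offset": [0,0,0],"spin": -0.12},{"grip": 0.1,"offset": [0,0,0],"spin": -0.24},{"grip": 0.1,"offset": [0,0,0],"spin": -0.36},{"grip": 0.1,"offset": [0,0,0],"spin": -0.46},{"grip": 0.1,"offset": [0,0,0],"spin": -0.46}]'

```text
time_s: 8.35
tcp_pos: [0.5506, 0.038, 0.2153]
ee_rot: [[0.794, 0.608, 0.004], [0.608, -0.794, -0.003], [0.001, 0.005, -1.0]]
wrist_force: [0.4, -3.5, 7.6]
gripper_width: 0.275
gripper_force: 30.0
```

```bash
python3 - <<'E'
from station import r
s=r.sense();print(s["tcp_pos"].round(4),s["wrist_force"].round(1),s["moment"].round(3),s["joints"])
E
```

```text
[0.5506 0.038  0.2153] [ 0.4 -3.5  7.6] [-1.89  -0.011 -0.084] [ 20.91685127  16.19687755 -12.73878037   0.30300529 -60.91638295
 106.40320179]
```

>>> apply_moves --plan '[{"grip": 0.1,"offset": [0,0,0],"spin": -0.08},{"grip": 0.1,"offset": [0,0,0],"spin": -0.15},{"grip": 0.1,"offset": [0,0,0],"spin": -0.15}]'

```text
time_s: 8.65
tcp_pos: [0.5507, 0.0379, 0.2153]
ee_rot: [[0.694, 0.72, 0.004], [0.72, -0.694, -0.004], [0.0, 0.006, -1.0]]
wrist_force: [0.5, -5.9, 9.1]
gripper_width: 0.271
gripper_force: 30.0
```

```bash
python3 - <<'E'
from h import *
from station import r
s=r.sense();print(s["tcp_pos"].round(4),s["wrist_force"].round(1),s["moment"].round(3),np.degrees(np.arctan2(s["ee_rot"][1,0],s["ee_rot"][0,0])))
E
```

```text
[0.5507 0.0379 0.2153] [ 0.5 -5.9  9.1] [-2.061 -0.226 -0.067] 46.03215222880754
```

>>> apply_moves --plan '[{"grip": 0.1,"offset": [0,0,-1],"spin": 0},{"grip": 0.1,"offset": [0,0,-4],"spin": 0},{"grip": 0.1,"offset": [0,0,-8],"spin": 0},{"grip": 0.1,"offset": [0,0,-10],"spin": 0.14},{"grip": 0.1,"offset": [0,0,-10],"spin": 0.28}]'

```text
time_s: 9.15
tcp_pos: [0.5506, 0.0398, 0.3163]
ee_rot: [[0.87, 0.493, 0.007], [0.493, -0.87, 0.002], [0.007, 0.002, -1.0]]
wrist_force: [-0.0, 0.0, -2.1]
gripper_width: 0.275
gripper_force: 30.0
```

```bash
python3 - <<'E'
from h import *
from station import r
s=r.sense();print(s["tcp_pos"].round(4),mv(s,[.4705,-.2315,.315],-12.4))
E
```

```text
[0.5506 0.0398 0.3163] (array([-2.035e+01,  1.965e+01,  2.000e-02]), np.float64(0.732))
```

>>> apply_moves --plan '[{"grip": 0.1,"offset": [-2.9,2.8,0],"spin": 0.14},{"grip": 0.1,"offset": [-5.8,5.6,0],"spin": 0.28},{"grip": 0.1,"offset": [-8.7,8.4,0],"spin": 0.42},{"grip": 0.1,"offset": [-11.6,11.2,0],"spin": 0.56},{"grip": 0.1,"offset": [-14.5,14,0],"spin": 0.7}]'

```text
time_s: 9.65
tcp_pos: [0.4922, -0.1552, 0.3121]
ee_rot: [[0.983, -0.183, -0.001], [-0.183, -0.983, 0.0], [-0.001, -0.0, -1.0]]
wrist_force: [0.6, -0.2, -1.1]
gripper_width: 0.276
gripper_force: 30.0
```

```bash
python3 - <<'E'
from h import *
from station import r
s=r.sense();print(s["tcp_pos"].round(4),mv(s,[.4705,-.2315,.315],-12.4))
E
```

```text
[ 0.4922 -0.1552  0.3121] (array([-0.73,  7.89, -0.29]), np.float64(0.032))
```

>>> apply_moves --plan '[{"grip": 0.1,"offset": [-0.4,3.5,0],"spin": 0.03},{"grip": 0.1,"offset": [-0.7,7.5,0],"spin": 0.03},{"grip": 0.1,"offset": [-0.7,7.5,0],"spin": 0.03},{"grip": 0.1,"offset": [-0.7,7.5,0],"spin": 0.03},{"grip": 0.1,"offset": [-0.7,7.5,0],"spin": 0.03}]'

```text
time_s: 10.15
tcp_pos: [0.4729, -0.2261, 0.3122]
ee_rot: [[0.978, -0.207, -0.0], [-0.207, -0.978, 0.0], [-0.001, -0.0, -1.0]]
wrist_force: [0.0, 0.2, -1.8]
gripper_width: 0.271
gripper_force: 30.0
```

```bash
python3 - <<'E'
from h import *
from station import r
for i in range(3):
    s=r.sense();print(s["tcp_pos"].round(4),mv(s,[.4705,-.2315,.22],-12.4));S=r.capture("top")
print(proj(S,lid(0,.176,.011,0)))
cv2.imwrite("pics/t4.png",np.hstack([cv2.resize(S["img"][225:260,280:315],(400,400),interpolation=cv2.INTER_CUBIC),cv2.resize(r.capture("side")["img"][180:340,290:450],(400,400),interpolation=cv2.INTER_CUBIC)]))
E
```

```text
[ 0.4729 -0.2261  0.3122] (array([-0.12,  0.59,  9.22]), np.float64(0.008))
[ 0.4731 -0.2258  0.3123] (array([-0.13,  0.62,  9.23]), np.float64(0.009))
[ 0.4732 -0.2257  0.3124] (array([-0.14,  0.63,  9.24]), np.float64(0.009))
[[296.11983389 243.23008706]]
```

View pics/t4.png

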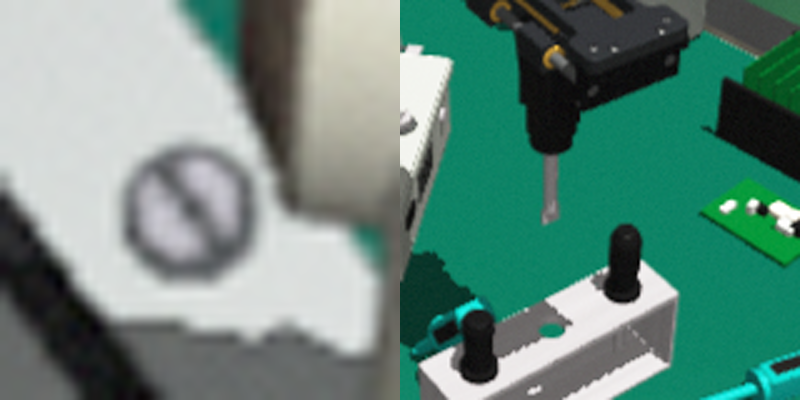

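```bash
python3 - <<'E'
from h import *
S=dict(np.load("side0.npz"))
print(onz(S,[[350.8-1,312-1.9],[350.8,312]],.085), proj(S,[.4704,-.2335,.085]))
E
```

```text
[[ 0.47008919 -0.23332453  0.085     ]
 [ 0.46785106 -0.23818125  0.085     ]] [[349.97669259 310.06512447]]
```

>>> apply_moves --plan '[{"grip": 0.1,"offset": [-0.1,0.5,3],"spin": 0},{"grip": 0.1,"offset": [-0.1,0.5,6],"spin": 0},{"grip": 0.1,"offset": [-0.1,0.5,8],"spin": 0},{"grip": 0.1,"offset": [-0.1,0.5,8],"spin": 0},{"grip": 0.1,"offset": [-0.1,0.5,8],"spin": 0}]'

```text
time_s: 10.85
tcp_pos: [0.4716, -0.2311, 0.2332]
ee_rot: [[0.979, -0.206, 0.0], [-0.206, -0.979, -0.001], [0.001, 0.001, -1.0]]
wrist_force: [1.6, -0.6, -1.4]
gripper_width: 0.275
gripper_force: 30.0
```

>>> apply_moves --plan '[{"grip": 0.1,"offset": [-0.05,0.2,1.5],"spin": 0},{"grip": 0.1,"offset": [-0.05,0.2,3.5],"spin": 0},{"grip": 0.1,"offset": [-0.05,0.2,5.5],"spin": 0},{"grip": 0.1,"offset": [-0.05,0.2,7.5],"spin": 0},{"grip": 0.1,"offset": [-0.05,0.2,9],"spin": 0}]'

```text
time_s: 11.35
tcp_pos: [0.4713, -0.2331, 0.1434]
ee_rot: [[0.978, -0.207, 0.003], [-0.207, -0.978, -0.001], [0.003, 0.0, -1.0]]
wrist_force: [0.2, -0.3, -1.1]
gripper_width: 0.273
gripper_force: 30.0
```

>>> apply_moves --plan '[{"grip": 0.1,"offset": [0,0,0.3],"spin": 0},{"grip": 0.1,"offset": [0,0,0.6],"spin": 0},{"grip": 0.1,"offset": [0,0,0.8],"spin": 0},{"grip": 0.1,"offset": [0,0,0.8],"spin": 0}]'

```text
time_s: 11.75
tcp_pos: [0.4706, -0.2332, 0.1354]
ee_rot: [[0.978, -0.207, 0.002], [-0.207, -0.978, -0.0], [0.002, 0.0, -1.0]]
wrist_force: [0.6, -0.8, -2.2]
gripper_width: 0.276
gripper_force: 30.0
```

>>> apply_moves --plan '[{"grip": 0.1,"offset": [0,0,0.2],"spin": 0},{"grip": 0.1,"offset": [0,0,0.3],"spin": 0},{"grip": 0.1,"offset": [0,0,0.3],"spin": 0}]'

```text
time_s: 12.05
tcp_pos: [0.4709, -0.2333, 0.1338]
ee_rot: [[0.978, -0.206, 0.002], [-0.206, -0.978, -0.001], [0.002, 0.001, -1.0]]
wrist_force: [-1.7, 1.5, 7.9]
gripper_width: 0.273
gripper_force: 30.0
```

Seated on its collar (8 N contact at the expected height). Release and rise.

>>> apply_moves --plan '[{"grip": 0.5,"offset": [0,0,-0.1],"spin": 0},{"grip": 0.5,"offset": [0,0,-0.1],"spin": 0},{"grip": 0.5,"offset": [0,0,-0.1],"spin": 0},{"grip": 0.5,"offset": [0,0,-0.1],"spin": 0}]'

```text
time_s: 12.45
tcp_pos: [0.47, -0.2331, 0.1324]
ee_rot: [[0.978, -0.207, -0.0], [-0.207, -0.978, 0.0], [-0.0, 0.0, -1.0]]
wrist_force: [-0.2, 0.0, 0.2]
gripper_width: 0.483
gripper_force: 0.0
```

>>> apply_moves --plan '[{"grip": 0.5,"offset": [0,0,-2],"spin": 0},{"grip": 0.5,"offset": [0,0,-6],"spin": 0},{"grip": 0.5,"offset": [0,0,-10],"spin": 0},{"grip": 0.5,"offset": [0,0,-13],"spin": 0},{"grip": 0.5,"offset": [0,-4,-13],"spin": 0}]'

```text
time_s: 12.95
tcp_pos: [0.4804, -0.1966, 0.2675]
ee_rot: [[0.977, -0.212, 0.01], [-0.212, -0.977, -0.003], [0.01, 0.001, -1.0]]
wrist_force: [2.0, 0.4, 0.6]
gripper_width: 0.497
gripper_force: 0.0
```

```bash
python3 - <<'E'
from h import *
from station import r
s=r.sense();b=lid(0,.135,.046,0);print(b,s["tcp_pos"].round(4),mv(s,[b[0],b[1],.26],36),s["gripper_width"],s["joints"])
S=r.capture("side");k=np.zeros((480,640),bool);k[255:345,335:375]=1
X=cloud(S,k);X=X[(X[:,2]>.1)&(X[:,2]<.165)&(np.hypot(X[:,0]-.47,X[:,1]+.2335)<.03)]
print("driver",np.percentile(X[:,2],98),X[X[:,2]>.15].mean(0),len(X),"before",)
E
```

```text
[0.52575873 0.07241171 0.13      ] [ 0.4804 -0.1966  0.2675] (array([ -1.27, -27.25,   0.71]), np.float64(-0.842)) 0.49726122524139377 [ -4.24278139  10.43351187 -12.54122292   0.15069761 -66.45620451
  81.95600978]
driver 0.1601140144895555 [ 0.46795918 -0.23637356  0.15607279] 512 before
```

>>> apply_moves --plan '[{"grip": 0.5,"offset": [-0.2,-4.5,0],"spin": -0.14},{"grip": 0.5,"offset": [-0.4,-9,0],"spin": -0.28},{"grip": 0.5,"offset": [-0.6,-13.5,0],"spin": -0.42},{"grip": 0.5,"offset": [-0.9,-18,0],"spin": -0.56},{"grip": 0.5,"offset": [-1.1,-22.5,0],"spin": -0.7}]'

```text
time_s: 13.5
tcp_pos: [0.5139, 0.0302, 0.2622]
ee_rot: [[0.879, 0.477, -0.001], [0.477, -0.879, -0.0], [-0.001, -0.0, -1.0]]
wrist_force: [1.7, 0.3, -0.0]
gripper_width: 0.504
gripper_force: 0.0
```

```bash
python3 - <<'E'
from h import *
from station import r
s=r.sense();print(s["tcp_pos"].round(4),mv(s,[.525,.0718,.20],36))
E
```

```text
[0.5139 0.0302 0.2622] (array([ 2.96, -3.13,  6.22]), np.float64(-0.131))
```

>>> apply_moves --plan '[{"grip": 0.5,"offset": [1.5,-1.5,0],"spin": -0.07},{"grip": 0.5,"offset": [2.9,-3,1],"spin": -0.13},{"grip": 0.5,"offset": [2.9,-3,4],"spin": -0.13},{"grip": 0.5,"offset": [2.9,-3,6],"spin": -0.13},{"grip": 0.5,"offset": [2.9,-3,6],"spin": -0.13}]'

```text
time_s: 14.0
tcp_pos: [0.5235, 0.0681, 0.1991]
ee_rot: [[0.813, 0.582, -0.008], [0.582, -0.813, -0.003], [-0.008, -0.002, -1.0]]
wrist_force: [0.3, -0.1, 0.4]
gripper_width: 0.5
gripper_force: 0.0
```

```bash
python3 - <<'E'
from h import *
from station import r
s=r.sense();print(s["tcp_pos"].round(4),mv(s,[.525,.0718,.134],36))
E
```

```text
[0.5235 0.0681 0.1991] (array([ 0.39, -0.19,  6.51]), np.float64(-0.007))
```

>>> apply_moves --plan '[{"grip": 0.5,"offset": [0.2,-0.1,2],"spin": 0},{"grip": 0.5,"offset": [0.3,-0.1,4],"spin": 0},{"grip": 0.5,"offset": [0.3,-0.1,5.5],"spin": 0},{"grip": 0.5,"offset": [0.3,-0.1,6.5],"spin": 0},{"grip": 0.5,"offset": [0.3,-0.1,6.5],"spin": 0}]'

```text
time_s: 14.5
tcp_pos: [0.5272, 0.0708, 0.137]
ee_rot: [[0.813, 0.582, -0.002], [0.582, -0.813, -0.001], [-0.002, -0.0, -1.0]]
wrist_force: [0.3, -0.1, -0.2]
gripper_width: 0.5
gripper_force: 0.0
```

>>> apply_moves --plan '[{"grip": 0.05,"offset": [0,0,0],"spin": 0},{"grip": 0.05,"offset": [0,0,0],"spin": 0},{"grip": 0.05,"offset": [0,0,0],"spin": 0},{"grip": 0.05,"offset": [0,0,0],"spin": 0},{"grip": 0.05,"offset": [0,0,0],"spin": 0}]'

```text
time_s: 15.0
tcp_pos: [0.5277, 0.0711, 0.138]
ee_rot: [[0.813, 0.582, 0.001], [0.582, -0.813, 0.0], [0.001, 0.0, -1.0]]
wrist_force: [0.2, -0.8, 0.9]
gripper_width: 0.173
gripper_force: 30.0
```

```bash
python3 - <<'E'
from h import *
from station import r
for i in range(3):
    s=r.sense();print(s["tcp_pos"].round(4),s["ee_rot"].round(3).tolist(),s["wrist_force"].round(1),s["moment"].round(2),s["gripper_width"]);r.capture("top")
# tcp in box frame
d=s["tcp_pos"]-H;print(d@bx,d@by,d[2])
E
```

```text
[0.5277 0.0711 0.138 ] [[0.813, 0.582, 0.001], [0.582, -0.813, 0.0], [0.001, 0.0, -1.0]] [ 0.2 -0.8  0.9] [-0.16 -0.09 -0.05] 0.17342616037625982
[0.5277 0.0711 0.138 ] [[0.813, 0.582, 0.001], [0.582, -0.813, 0.0], [0.001, 0.0, -1.0]] [-0.  -0.2  0.6] [-0.16 -0.03 -0.04] 0.17216052585320413
[0.5278 0.0712 0.138 ] [[0.813, 0.582, 0.001], [0.582, -0.813, 0.0], [0.001, 0.0, -1.0]] [ 0.6 -0.9  2.1] [-0.17 -0.04  0.03] 0.17078825323794256
-0.1371818031315168 -0.0008865949449243515 0.05398102547655999
```

>>> apply_moves --plan '[{"grip": 0.35,"offset": [0,0,0],"spin": 0},{"grip": 0.35,"offset": [0,0,0.3],"spin": 0},{"grip": 0.35,"offset": [0,0,0.5],"spin": 0},{"grip": 0.05,"offset": [0,0,0.5],"spin": 0},{"grip": 0.05,"offset": [0,0,0.5],"spin": 0}]'

```text
time_s: 15.65
tcp_pos: [0.5274, 0.0711, 0.1323]
ee_rot: [[0.813, 0.582, -0.001], [0.582, -0.813, -0.0], [-0.001, -0.0, -1.0]]
wrist_force: [-0.5, 0.1, 0.3]
gripper_width: 0.239
gripper_force: 0.0
```

>>> apply_moves --plan '[{"grip": 0.05,"offset": [0,0,0],"spin": 0},{"grip": 0.05,"offset": [0,0,0],"spin": 0},{"grip": 0.05,"offset": [0,0,0],"spin": 0}]'

```text
time_s: 15.95
tcp_pos: [0.5275, 0.0711, 0.1325]
ee_rot: [[0.813, 0.582, 0.0], [0.582, -0.813, -0.0], [0.0, 0.0, -1.0]]
wrist_force: [-0.0, -0.9, -0.5]
gripper_width: 0.176
gripper_force: 30.0
```

```bash
python3 - <<'E'
from h import *
from station import r
for i in range(2):
    s=r.sense();print(s["tcp_pos"].round(4),s["wrist_force"].round(1),s["gripper_width"]);r.capture("top")
p=s["tcp_pos"];R=s["ee_rot"]
open("h.py","a").write(f"P0=np.array({p.tolist()})\n")
def delta(th): # bar displacement for lid angle, world
    f=lambda t:-bx*(.135*np.cos(t)-.046*np.sin(t))+bz*(.135*np.sin(t)+.046*np.cos(t))
    return f(th)-f(0)
for d in(5,10,15,20,25,28,30,32,34,36):print(d,(R.T@delta(np.radians(d))*100).round(2))
S=dict(np.load("side0.npz"));g=S["img"].max(2)
import h
h.H=H-.0022*bx
# index angle, bias-corrected; band end angle likewise (inner face plane)
for b in([0,0],[-1,-1.9]):
    b=np.array(b)
    print(b,"idx",[h.ang(S,np.array([[266.2,176.8]])+b,y) for y in(-.117,-.12,-.123)],"end out/in",h.ang(S,np.array([[256.4,151.9],[250,160.7]])+b,-.115))
E
```

```text
[0.5275 0.0711 0.1325] [-0.  -0.9 -0.5] 0.17627394607370836
[0.5275 0.071  0.1325] [ 1.3 -1.1 -0.6] 0.17346140934552284
5 [-0.   -0.45 -1.16]
10 [-0.01 -1.   -2.27]
15 [-0.01 -1.65 -3.34]
20 [-0.01 -2.39 -4.34]
25 [-0.02 -3.21 -5.27]
28 [-0.02 -3.74 -5.8 ]
30 [-0.02 -4.11 -6.13]
32 [-0.02 -4.49 -6.46]
34 [-0.03 -4.88 -6.76]
36 [-0.03 -5.28 -7.06]
[0 0] idx [(array([34.15452225]), array([0.11455031])), (array([33.58855386]), array([0.11264107])), (array([33.00312808]), array([0.1107432]))] end out/in (array([59.68392849, 60.97231206]), array([0.15311452, 0.12217436]))
[-1.  -1.9] idx [(array([36.84014616]), array([0.11587669])), (array([36.33374631]), array([0.1139204])), (array([35.80969293]), array([0.11197332]))] end out/in (array([61.20045573, 62.84969767]), array([0.15637959, 0.1256599 ]))
```

>>> apply_moves --plan '[{"grip": 0.05,"offset": [0,-0.2,-0.55],"spin": 0},{"grip": 0.05,"offset": [0,-0.45,-1.15],"spin": 0},{"grip": 0.05,"offset": [0,-0.7,-1.7],"spin": 0},{"grip": 0.05,"offset": [0,-1,-2.25],"spin": 0},{"grip": 0.05,"offset": [0,-1,-2.25],"spin": 0}]'

```text
time_s: 16.55
tcp_pos: [0.5216, 0.0793, 0.1556]
ee_rot: [[0.813, 0.582, 0.0], [0.582, -0.813, -0.0], [0.0, 0.0, -1.0]]
wrist_force: [3.6, -3.2, -5.7]
gripper_width: 0.175
gripper_force: 29.9
```

```bash
cat >>h.py <<'E'
from scipy.optimize import least_squares
def bar(t):return np.array([-.135*np.cos(t)+.046*np.sin(t),.135*np.sin(t)+.046*np.cos(t)])
def lidang(p): # closest lid angle from TCP displacement since P0
    d=p-P0;d=np.array([d@bx,d[2]])
    f=lambda t:bar(t[0])-bar(0)-d
    q=least_squares(f,[.3]);return np.degrees(q.x[0]),q.fun*1e3
E
python3 - <<'E'
from h import *
from station import r
for i in range(2):
    s=r.sense();print(s["tcp_pos"].round(4),s["wrist_force"].round(1),s["gripper_width"],lidang(s["tcp_pos"]))
    if i==0:S=r.capture("side")
T=r.capture("top")
np.savez("side3.npz",**S);np.savez("top3.npz",**T)
S0=np.load("side0.npz")["img"].astype(int)
g=S["img"].max(2)
print(g[170:184,258:276]);print(np.abs(S["img"].astype(int)-S0).max(2)[145:215:3,235:315:3])
E
```

```text
[0.5216 0.0793 0.1556] [ 3.6 -3.2 -5.7] 0.17479656000978058 (np.float64(10.146232781555707), array([ 0.01406433, -0.00778932]))
[0.5216 0.0792 0.1553] [ 3.9 -2.8 -5.8] 0.17149765745305293 (np.float64(10.018191713879249), array([ 0.00714007, -0.00393382]))
[[ 18  16  15  10  15  16  13  16  18  49  98  90  54  30  22  26  62 106]
 [ 15  13  12  13  15  15  20  19  19  77 110  97  60  41  28  36 100 142]
 [ 13  17  15  20  17  21  23  19  20  60  78  57  54  44  32  51 113 143]
 [ 17  18  16  13  18  18  19  23  16  25  40  45  52  39  29  45  83 104]
 [ 17  17  14  15  15  15  17  17  16  33  55  60  48  36  33  42  56  62]
 [ 13  17  19  20  22  24  17  15  23  47  59  59  56  52  47  58  60  59]
 [ 23  25  23  31  32  29  29  28  35  51  56  58  61  60  58  61  61  60]
 [ 28  30  28  32  35  30  34  36  37  43  41  44  47  48  50  53  52  50]
 [ 25  26  29  31  34  33  33  33  27  35  30  35  32  33  36  33  32  38]
 [ 56  44  37  41  34  33  33  30  32  32  33  30  32  32  34  33  29  31]
 [103 101  98  97  94  95  80  75  73  76  58  57  45  45  44  32  30  29]
 [111 121 127 127 1
[... 2219 characters left out ...]
 222 227 190  55   2]
 [117 150 139 141 158 141 106 229 221 124 202 200 223  44 129 112 120 120
  118  84  21  11 229 223 149   1   7]
 [129 136 120 137 121 133 133 227 223 226 231 224 213  11 145   3   4   4
    4   5   4  30  20  54  85   2   6]
 [ 98 108 121 128 120 127  91 179 219 225 230 223  64  13  37   4   5   5
   49  48  48 104  12  67  70 169   2]
 [131 133 132 134 134 125 129 151 227 227 233 214  14  50  56 122 133 132
  133 132 134 135  18  82  26 119   1]
 [133 131 132 134 134 133 131 134 220 221 230  77  20  80  58  84   4 130
  131 132 136 131  26 103  46  33   2]
 [134 132 133 135 130 135 135 145 217 216 160  31  25  78 149 150  95 156
  144 151 133  20  71  70  60   8   2]]
```

```bash
python3 - <<'E'
from h import *
import h
H0=H-.0022*bx
S=dict(np.load("side0.npz"));T=dict(np.load("top0.npz"))
hs=cv2.cvtColor(S["img"],cv2.COLOR_BGR2HSV)
m=(hs[...,1]<90)&(hs[...,2]>85)   # grey band vs green
def pt(th,R,y):return H0+y*by-bx*R*np.cos(th)+bz*R*np.sin(th)
# radial sampling along predicted rays: find grey interval
g=hs[...,1].astype(np.float32)
def edges(b,ths=np.radians(np.arange(16,57,1.5)),y=-.115):
    out=[]
    for t in ths:
        Rs=np.arange(.100,.172,.0004);uv=np.array([proj(S,pt(t,R,y))[0] for R in Rs])+b
        v=cv2.remap(g,uv[:,0].astype(np.float32)[None],uv[:,1].astype(np.float32)[None],cv2.INTER_LINEAR).ravel()
        k=v<110; 
        if k.sum()<20: continue
        i=np.nonzero(k)[0];mid=np.argmin(np.abs(Rs-.137))
        if not k[mid]:continue
        a=mid
        while a>0 and k[a-1]:a-=1
        z=mid
        while z<len(Rs)-1 and k[z+1]:z+=1
        out.append((np.degrees(t),Rs[a]*1e3,Rs[z]*1e3))
    return np.array(out)
e=edges(np.zeros(2));print(e.round(1).tolist())
def cost(b):
    e=edges(b);return np.r_[np.clip(e[:,1]-122,-3,3)]
# linear fit via numeric search
best=min(((np.abs(np.clip(cost([a,c]),-2.5,2.5)).mean(),a,c) for a in np.arange(-2,4,.5) for c in np.arange(-2,4,.5)));print(best)
b=np.array(best[1:]);e=edges(b);print(np.median(e,0),e.round(1).tolist()[::4])
h.H=H0
print("idx",[h.ang(S,np.array([[266.2,176.8]])-b,y) for y in(-.117,-.119,-.121)],"end",h.ang(S,np.array([[256.4,151.9],[250,160.7]])-b,-.115))
gt=T["img"].max(2)
for d in(30,35,40):print(d,proj(T,pt(np.radians(d),.14,-.122)),proj(T,pt(np.radians(d),.112,-.121)))
print(gt[210:232,232:258])
E
```

```text
[[16.0, 120.8, 152.0], [17.5, 120.0, 152.4], [19.0, 120.4, 152.0], [20.5, 120.0, 152.0], [22.0, 120.4, 152.0], [23.5, 120.4, 152.4], [25.0, 120.4, 152.4], [26.5, 120.8, 152.8], [28.0, 120.8, 152.8], [29.5, 120.4, 152.4], [31.0, 120.0, 153.2], [32.5, 112.0, 152.8], [34.0, 110.8, 152.8], [35.5, 112.4, 153.2], [37.0, 117.2, 153.2], [38.5, 119.6, 153.2], [40.0, 120.0, 152.8], [41.5, 120.4, 152.8], [43.0, 120.4, 152.8], [44.5, 120.0, 153.6], [46.0, 120.4, 153.2], [47.5, 120.4, 153.6], [49.0, 120.8, 153.6], [50.5, 120.4, 153.6], [52.0, 120.4, 154.0], [53.5, 119.2, 154.0], [55.0, 100.0, 153.6], [56.5, 100.0, 153.6]]
(np.float64(0.7749999999999915), np.float64(-0.5), np.float64(0.5))
[ 36.25 122.   154.8 ] [[16.0, 122.4, 153.6], [22.0, 122.0, 154.0], [28.0, 122.8, 154.8], [34.0, 112.8, 154.8], [40.0, 122.0, 154.8], [46.0, 122.4, 155.2], [52.0, 122.4, 156.0]]
idx [(array([34.41007043]), array([0.11655464])), (array([34.04470376]), array([0.1152809])), (array([33.6711886]), array([0.11401196]))] end (array([59.52708596, 60.75197852]), array([0.15504116, 0.12414619]))
30 [[251.98221538 214.9499
[... 1861 characters left out ...]
15 116 114
  111  88  63 110 151 193 215 215]
 [111  98  90  91 108 117 115 118 115 113 113 116 116 116 117 108 103 106
   88  71 117 188 219 216 217 216]
 [ 94  81  87 103 115 108 106 115 114 113 115 114 114 111 106  89  59  59
   88 131 188 219 216 216 216 218]
 [ 83  87  98 114 108  87  84 111 110 106 110 108 103  88  59  58  66 109
  163 201 216 216 215 218 217 216]
 [ 89  87 100 100  87  59  55  83  86  57  83  85  55  60  56  70 117 186
  219 216 216 214 215 216 216 216]
 [ 89 100  96  67  52  59  62  59  55  60  60  57  59  55 105 147 191 217
  216 215 216 216 216 216 215 216]
 [ 97 109 116 101  67  58  58  61  61  61  58  57  73 118 181 217 216 216
  216 215 217 218 217 215 218 217]]
```

>>> apply_moves --plan '[{"grip": 0.05,"offset": [0,-0.3,-0.55],"spin": 0},{"grip": 0.05,"offset": [0,-0.65,-1.07],"spin": 0},{"grip": 0.05,"offset": [0,-1,-1.6],"spin": 0},{"grip": 0.05,"offset": [0,-1.4,-2.1],"spin": 0},{"grip": 0.05,"offset": [0,-1.8,-2.55],"spin": 0}]'

```text
time_s: 17.15
tcp_pos: [0.5113, 0.0935, 0.1806]
ee_rot: [[0.813, 0.582, 0.0], [0.582, -0.813, -0.001], [-0.0, 0.001, -1.0]]
wrist_force: [5.3, -3.7, -5.7]
gripper_width: 0.173
gripper_force: 29.9
```

>>> apply_moves --plan '[{"grip": 0.05,"offset": [0,-0.4,-0.45],"spin": 0},{"grip": 0.05,"offset": [0,-0.85,-0.9],"spin": 0},{"grip": 0.05,"offset": [0,-1.3,-1.3],"spin": 0},{"grip": 0.05,"offset": [0,-1.6,-1.55],"spin": 0},{"grip": 0.05,"offset": [0,-1.6,-1.55],"spin": 0}]'

```text
time_s: 17.65
tcp_pos: [0.5019, 0.1066, 0.1963]
ee_rot: [[0.813, 0.582, 0.001], [0.582, -0.813, -0.001], [0.0, 0.001, -1.0]]
wrist_force: [3.5, -4.7, -3.9]
gripper_width: 0.176
gripper_force: 29.9
```

```bash
python3 - <<'E'
from h import *
from station import r
H0=H-.0022*bx
for i in range(3):
    s=r.sense();print(s["time_s"],s["tcp_pos"].round(4),s["wrist_force"].round(1),s["gripper_width"],lidang(s["tcp_pos"]))
    if i==0:S=r.capture("side");np.savez("side4.npz",**S)
    if i==1:T=r.capture("top");np.savez("top4.npz",**T)
th=np.radians(lidang(s["tcp_pos"])[0])
def L(s_,h,y,t=th):return H0+y*by-bx*(s_*np.cos(t)-h*np.sin(t))+bz*(s_*np.sin(t)+h*np.cos(t))
# lid plane angle from depth
for nm,c in(("side",S),("top",T)):
    hs=cv2.cvtColor(c["img"],cv2.COLOR_BGR2HSV)
    m=(hs[...,1]<50)&(hs[...,2]>110)
    d=cloud(c,m)-H0;x=-d@bx;y=d@by;z=d[:,2]
    k=(np.abs(y)<.1)&(x>0)&(x<.19)
    q=np.hypot(x,z);nrm=-x*np.sin(th)+z*np.cos(th);k&=(np.abs(nrm-.006)<.012)
    sl=np.polyfit(x[k],z[k],1);print(nm,k.sum(),"plane deg",np.degrees(np.arctan(sl[0])),sl[1])
    print("ptr pred",proj(c,L(.14,0,-.122)),"end corner",proj(c,L(.2,.006,-.11)),"bracket",proj(c,L(.165,0,-.115)))
print(T["img"].max(2)[208:228,232:262])
E
```

```text
17.65 [0.5019 0.1066 0.1963] [ 3.5 -4.7 -3.9] 0.17613791578051727 (np.float64(31.462428685371396), array([ 0.08909148, -0.1072298 ]))
17.7 [0.502  0.1064 0.1962] [ 4.9 -4.6 -5.4] 0.17442034764437048 (np.float64(31.39325991011646), array([ 0.07472452, -0.0897172 ]))
17.75 [0.502  0.1064 0.1961] [ 4.8 -4.8 -4.7] 0.17763639771427756 (np.float64(31.351332185040857), array([ 0.07485012, -0.08973438]))
side 1762 plane deg 29.946455100836044 0.010637886677024993
ptr pred [[276.47843142 173.54902797]] end corner [[294.29395586 164.74027636]] bracket [[284.16285976 171.20784872]]
top 2069 plane deg 30.703702641587412 0.009595449874756051
ptr pred [[251.32311204 215.08213371]] end corner [[267.09410698 204.75669088]] bracket [[258.74870195 211.32296217]]
[[116 114 113 112 112 115 112 114 113 114 117 116 114 115 116 116 112 114
  113 113 117 121 129 150 162 147 125 116 115 117]
 [114 111 113 115 113 115 112 113 114 109 114 111 110 110 111 110 113 106
  110 111 109 119 139 158 163 163 139 117 116 129]
 [113 111 112 113 112 112 113 112 117 111 110 105  94 101 100 102 111 109
  115 109  95 106 124
[... 1455 characters left out ...]
109 114 115 116 115 115
  116 115 115 117 115 116 112 109 105 101  97 100]
 [106  90  84  86  89  94  97  99 102 106 110 113 113 113 114 116 114 115
  114 116 116 114 117 120 115 112 107 103 105 102]
 [ 98  83  87  89  88  95  96 103 104 108 112 112 114 113 114 113 114 113
  117 116 113 114 116 117 120 119 113 108 102 102]
 [ 86  88  86  87  92  95 101 103 108 113 114 115 117 114 115 117 114 111
  115 116 117 117 116 117 119 122 119 112 108 103]
 [ 85  85  89  87  91  96  98 105 106 115 114 113 115 114 115 114 114 115
  116 114 114 114 116 115 119 123 124 117 111 106]
 [ 85  89  89  90  94  97 104 105 112 113 113 114 114 114 116 113 115 115
  116 112 114 113 115 115 119 129 126 120 111 104]]
```

```bash
python3 - <<'E'
from h import *
H0=H-.0022*bx
def pt(th,R,y):return H0+y*by-bx*R*np.cos(th)+bz*R*np.sin(th)
S=dict(np.load("side0.npz"));g=S["img"].max(2).astype(np.float32)
ths=np.radians(np.arange(24,46,.25))
for y in(-.119,-.121):
  for R in(.110,.113,.116):
    uv=np.array([proj(S,pt(t,R,y))[0] for t in ths]).astype(np.float32)
    v=cv2.remap(g,uv[None,:,0],uv[None,:,1],cv2.INTER_LINEAR).ravel()
    w=np.clip(120-v,0,None);print("side",y,R,w.max(),np.degrees((w*ths).sum()/w.sum()) if w.sum()>0 else None, np.degrees(ths[w>w.max()/2][[0,-1]]))
# white bracket blobs in side4 near prediction, side0
for f,(y0,y1,x0,x1) in(("side0",(192,206,286,306)),("side4",(155,185,276,306))):
    im=np.load(f+".npz")["img"].max(2)[y0:y1,x0:x1]
    print(f);print(im[::1,::1])
E
```

```text
side -0.119 0.11 59.407227 33.38301408832918 [31.5 35. ]
side -0.119 0.113 65.28125 33.90655755765037 [31.75 36.  ]
side -0.119 0.116 54.90625 34.13959213713975 [32.  36.5]
side -0.121 0.11 66.3125 33.202738318486894 [31.25 35.25]
side -0.121 0.113 64.96582 33.68224928937673 [31.5 36. ]
side -0.121 0.116 42.203125 33.67656826026177 [31.75 36.25]
side0
[[137 121 131 133 132 133 134 132 132 131 131 131 131 134 132 133 129 135
  131 130]
 [134 127 135 136 134 132 129 133 132 131 131 131 133 133 132 130 134 132
  132 133]
 [135 134 134 135 135 133 133 132 132 131 132 131 131 135 130 130 135 131
  133 132]
 [136 136 127 133 134 130 132 133 132 133 131 128 131 132 132 133 133 132
  130 131]
 [134 137 126 137 135 131 133 130 134 130 131 131 130 130 133 133 133 132
  131 132]
 [140 143 139 141 134 132 132 159 157 150 149 136 131 132 132 131 134 132
  132 133]
 [129 128 129 128 116 114 128 206 215 212 212 208 190 147 132 133 133 131
  132 131]
 [126 124 127 125 107  88 159 232 240 237 237 237 203 150 131 131 132 131
  131 129]
 [160 154 154 127 118 110 208 237 238 237 236 232 169 135 132 132 
[... 3501 characters left out ...]
230 227 214 216 216 217
  216 188 145 132 132 132 133 133 132 131 133 132]
 [221 221 135  49  38  20 109 205 219 187 175 179 233 227 216 217 217 216
  209 162 133 132 132 132 130 130 131 131 132 131]
 [220 218 196 171 168 137 184 181 172 129 108 192 229 222 216 217 218 216
  196 148 133 129 133 134 131 129 131 132 131 129]
 [219 222 219 220 189 149 165 132 108 108 149 231 228 217 216 215 215 216
  179 140 132 130 131 131 129 132 133 131 130 133]
 [221 221 187 172 128 107 105 107 110 105 203 231 224 217 216 218 216 208
  162 133 134 131 130 131 131 134 130 134 129 131]
 [188 173 127 108 107 106 108 107 108 107 229 229 221 217 216 215 217 189
  146 131 132 130 131 133 131 131 132 134 132 131]]
```

>>> apply_moves --plan '[{"grip": 0.05,"offset": [0,-0.15,-0.12],"spin": 0},{"grip": 0.05,"offset": [0,-0.3,-0.25],"spin": 0},{"grip": 0.05,"offset": [0,-0.47,-0.38],"spin": 0},{"grip": 0.05,"offset": [0,-0.47,-0.38],"spin": 0},{"grip": 0.05,"offset": [0,-0.47,-0.38],"spin": 0}]'

```text
time_s: 18.25
tcp_pos: [0.4993, 0.1101, 0.1998]
ee_rot: [[0.813, 0.582, 0.0], [0.582, -0.813, -0.001], [-0.0, 0.001, -1.0]]
wrist_force: [4.4, -3.7, -4.8]
gripper_width: 0.173
gripper_force: 29.9
```

```bash
python3 - <<'E'
from h import *
from station import r
for i in range(3):
    s=r.sense();print(s["time_s"],s["tcp_pos"].round(4),s["wrist_force"].round(1),s["gripper_width"],lidang(s["tcp_pos"]));r.capture("top")
print(bx,P0)
# yaw sensitivity
E
```

```text
18.25 [0.4993 0.1101 0.1998] [ 4.4 -3.7 -4.8] 0.17262722250398432 (np.float64(33.73171414497008), array([ 0.07390027, -0.09647583]))
18.3 [0.4993 0.1101 0.1998] [ 4.6 -4.8 -4.3] 0.1737927785259183 (np.float64(33.714758444879834), array([ 0.08106918, -0.10576996]))
18.35 [0.4993 0.1101 0.1998] [ 5.3 -4.7 -4.2] 0.17677195926438588 (np.float64(33.714558541625486), array([ 0.08395414, -0.10953316]))
[-0.58637236  0.81004164  0.        ] [0.5275293  0.0710447  0.13253037]
```

```bash
python3 - <<'E'
from h import *
H0=H-.0022*bx
T=np.load("top4.npz")["img"].max(2);print(T[199:211,259:276])
T0=dict(np.load("top0.npz"));g=T0["img"].max(2).astype(float)
p=g[219:225,242:249];w=np.clip(84-p,0,None);v,u=np.mgrid[219:225,242:249];c=np.array([(w*u).sum(),(w*v).sum()])/w.sum();print("tab top",c)
def pt(th,R,y):return H0+y*by-bx*R*np.cos(th)+bz*R*np.sin(th)
for d in(30,32,34,36):print(d,proj(T0,pt(np.radians(d),.114,-.121)))
# top0 lid corner -y free and lid(0)
print("c0 pred",proj(T0,pt(0,.2,-.11)+.006*bz));print(g[203:213,274:288].astype(int))
E
```

```text
[[114 113 112 115 115 113 115 114 114 115 113 114 117 110 114 117 116]
 [115 114 114 112 116 113 114 116 116 114 114 116 113 114 113 116 117]
 [115 112 114 113 114 114 113 114 115 118 115 115 115 114 115 116 117]
 [113 115 114 114 115 114 115 115 112 117 119 121 116 115 116 115 119]
 [115 112 114 114 112 114 117 114 119 136 140 138 126 114 116 115 115]
 [115 115 113 118 117 115 114 127 149 160 163 156 142 118 114 117 117]
 [115 115 113 114 114 115 129 158 179 176 158 159 149 132 119 116 116]
 [116 112 111 115 117 129 158 176 173 175 167 160 157 151 132 115 113]
 [117 115 111 114 130 162 176 173 169 185 187 167 156 157 145 129 117]
 [116 115 117 131 164 175 172 173 173 170 179 180 162 156 153 138 119]
 [117 116 129 159 176 172 172 173 171 171 172 179 174 155 158 149 132]
 [131 134 158 175 172 174 171 172 172 170 173 179 184 174 162 157 151]]
tab top [245.01639344 222.40983607]
30 [[246.03686654 221.22369657]]
32 [[245.22865887 221.40173058]]
34 [[244.38491675 221.61223569]]
36 [[243.50653352 221.8551508 ]]
c0 pred [[280.553177   206.89807172]]
[[118 115 115 115 117 119 117 116 116 115 117 116 117 116]
 [116 118 116 115 118 114 114 116 118 117 115 116 117 116]
 [114 115 115 119 119 119 118 119 114 118 115 115 113 117]
 [115 116 115 118 116 125 135 139 125 118 117 116 117 115]
 [117 117 113 111 136 168 191 187 145 117 118 115 120 118]
 [114 118 120 140 188 218 220 207 165 132 118 119 119 116]
 [115 134 158 201 223 218 218 220 214 174 125 117 115 116]
 [141 186 215 218 218 218 218 216 218 203 160 126 117 115]
 [198 220 219 219 219 217 217 218 221 217 189 147 118 116]
 [217 217 217 217 218 218 218 218 217 219 209 167 130 116]]
```

```bash
python3 - <<'E'
from station import r
print(r.finish_job())
E
```

```text
the job is handed in; nothing more can be done
None
```

I released the screw, stood the driver back in its hole, and handed in with the lid held still by its handle at about 33.7°. That matches my index estimate of about 33.4 to 33.8°, but the gripper hid the tab at the end, so I never compared the pointer and tab directly. The turquoise and white look-alike drivers beside the rack were lying over when I looked after gripping the driver. I don't believe the arm touched them (no contact force showed), but I didn't confirm why they fell.

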